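# Index a module out from under the microscope and stow it in the drawer

### The arm

A 7-joint arm with a two-finger parallel gripper is mounted at the origin on the work surface. World frame = base frame: x ahead of the robot, y to its left, z up, the work surface at z = 0. Lengths are in m, angles in degrees, forces in N, time in s.
With the tool pointing down it reaches from about 0.425 to 0.875 m from the base axis. Payload 4.7 kg.
Tool frame: the origin (TCP) lies on the centre line of the jaws, within the pads' length; the fingertips stand 17 mm ahead of it and the grasp point (between the pads) lies 2 mm behind it; z points along the fingers, y is the line along which they close (so a half turn about z gives the same grasp; the last joint's range is limited). The gripper opens to 87 mm and grips with 3 to 60 N. Pads are 19 mm wide; open, the fingers measure 117 mm over their backs; the gripper's body (75 mm by 190 mm) begins 51 mm behind the grasp point.
Start: joints at [-70.353, 18.392, -4.016, 83.108, 1.295, 78.541, -3.26], TCP at [0.21, 0.615, 0.217] pointing down, gripper open.
Joint ranges: [-163.93, 163.93], [-17.29, 119.83], [-79.2, 71.16], [3.27, 140.29], [-89.18, 269.18], [5.43, 117.66], [-154.24, 154.24]. Speed limits (degrees/s): [147.25, 147.25, 180, 180, 180, 180, 180].

### API

Orientations are given as [roll, pitch, yaw] about the fixed x, y, z axes, in that order (R = Rz(yaw) Ry(pitch) Rx(roll)).
In Python, from cell import env, read_camera gives the robot as it stands.
- The arm moves only by the shell command python3 -m jog 'ROWS' [FORCE]. ROWS is JSON, a list of rows, each a list of 5 numbers: the opening, from 0 (shut) to 1 (fully open), then the shift along the tool's x, y, z each as a share of 0.02 m, from -1 to 1, then the turn about the tool's z as a share of 45 degrees, from -1 to 1. In form: [[gripper, x, y, z, yaw], ...]. A call has 1 to 12 rows; each row shifts and turns the commanded pose from where the row before left it, along the tool's axes as they then stand; what a row does not reach is not made up. A row lasts 1/12 s, in which the tool goes at most 41.7 mm and 7.16 degrees, less where a joint would pass 70% of its speed; a pose out of reach is approached as far as the arm can. A call with a number of a shift or a turn outside -1 to 1 is refused whole. A call with a gripper value outside its range is refused whole. The fingers move at their own pace and stop on an object; FORCE is the grip in N (left out, the last holds). Time passes only in rows, so rows that do not move let the fingers close. It gives the time, the measured TCP pose, the force, the opening and the grip force at its end, in the units of the state.
- env.get_obs(): the state, without advancing time (a new reading comes with each control period).
- read_camera(name): name is "scene" or "top"; returns a dict with "color" (420x560x3 uint8, red, green, blue), "range_z" (420x560 float32, m along the optical axis (not along the pixel's ray), 0 where there is no reading), "mtx" (3x3 intrinsics, pixels), "world_from_camera" (4x4, takes a point from camera to world coordinates). Camera axes: x right, y down, z forward; pixel columns grow to the right and rows downward; lengths in m; the calibration is good to about 2 mm. A picture is of the moment at which its call begins.
- env.sign_off(): hands the job in; it is judged then, once.
The state is a dict: "time_s": time; "qpos": joint angles; "joint_velocities": joint speeds; "effort": joint torques, N m; "tool_pos": TCP position; "tool_rot": TCP orientation; "force": force on the tool from outside, world axes, zero at the start; "wrist_torque": the same for the moment, N m; "grip_width": finger opening in m; "grasp_force": force on a finger pad.
Only numpy, scipy, OpenCV 4.12 (cv2) and the standard library are available. Lean on these libraries where they do the work, as an engineer would, in place of code of your own. Each camera call takes 0.05 s, during which the arm holds its last target. There are 200 camera calls.

### The job

Lift the sprung plunger of the rotary holder, swing the holder a quarter turn clockwise (seen from above) so that the metal module comes out from under the microscope, and let the plunger drop fully home in the quarter-turn notch, not the one halfway. Then take the module by its ends, set it down flat on the blue-grey mat and let go, take it again across its sides, lay it flat in the empty front compartment of the open drawer with its long side running front to back, let go, and slide the drawer fully shut. Set the module down rather than dropping it, leave the holder locked where it is, and leave the wire spool and the small bottle where they stand.

Things in the scene. Friction and masses are not known exactly. Their poses are not given: they have to be found in the camera images.
- station: Rotary holder with video microscope, fixed. Aluminium base disc 250 mm across, 18 mm thick; origin on the bench on the head's vertical turning axis, +x towards the microscope. A raised rim 18 mm wide at mean radius 105 mm, top 30 mm above the bench, has three 12 mm notches: at -x (start), halfway, and at +y (quarter turn).
- scope (a point): Centre of the underside of the microscope's 74 mm wide ring light, 137 mm above the bench, 85 mm from the turning axis along the station's +x. The tube above is 52 mm wide, up to 295 mm high; its column, 24 mm thick and 290 mm tall, stands 95 mm farther out.
- notch (a point): Middle of the quarter-turn notch, at the rim's top (30 mm above the bench), 105 mm from the turning axis on the station's +y side: the plunger must end here.
- head (a joint): Angle of the flat steel turning head, rad: 0 at the start (module under the microscope, plunger at the station's -x), grows clockwise seen from above; 1.571 = quarter turn (module at the station's -y, plunger at +y); stop at 1.70. The head's top is 44 mm above the bench. It cannot turn while the plunger's pin is in a notch.
- plunger (a joint): Lift of the plunger, m: 0 = fully home in a notch, about 0.012 = pin tip riding on the rim, 0.020 = upper stop. Spring pulls it down with 3 N at home to 5.5 N at the top. The pin tip is round and finds the notch from 3 mm off.
- plunger_grip (a point): Middle of the plunger's round black knob, 26 mm diameter and 26 mm tall, vertical axis; on that axis, 73 mm above the bench when home. The knob sits on the head 105 mm from the turning axis, on the far side from the module, and travels round with the head. Below it is a 22 mm wide sleeve, its top 54 mm above the bench.
- module: Aluminium-cased block with fins on top, 58 (x) x 36 (y) x 30 (z) mm, 0.15 kg; origin in the centre of its underside. Starts on the head 85 mm from the axis, long side radial, underside 52 mm above the bench, on a pedestal 36 mm long between two black cheeks 36 mm long, as tall as itself, that cover its long sides: only its ends can be gripped there.
- mat: Blue-grey work mat, fixed, 190 (x) x 130 (y) x 3 mm thick; origin in the centre of its underside.
- pocket (a point): Centre of the floor of the drawer's front compartment, 78 mm long (x, front to back, from the drawer front to a divider) and 158 mm wide (y); floor 22 mm above the bench, side walls 41 mm high; moves with the drawer, +x points into the chest. The front panel is 15 mm thick and reaches 71 mm above the bench.
- chest_drawer0_handle (a point): Middle of the drawer's steel bar handle, 100 mm long along y, standing 35 mm in front of the drawer front, about 47 mm above the bench; moves with the drawer. +x points into the chest.
- chest_drawer0 (a joint): Opening of the drawer, m: 0 = shut, starts 0.125 to 0.15 open; shut it by pushing along the chest's +x.
- chest: Low one-drawer chest, fixed, 240 (x) x 200 (y) x 85 mm tall, with packs on top reaching 123 mm above the bench behind its front 50 mm; origin in the centre of its underside, front towards -x.
- spool: Bystander: grey wire spool, 54 mm diameter, 42 mm tall; origin under its centre.
- flux: Bystander: small white bottle, 38 mm diameter, 85 mm tall; origin under its centre.
There are look-alikes about, which are no part of the job. Leave any pink or turquoise look-alike of the module alone.

How it is judged (in metres and radians):
On the way, in this order (a step that is already met when the one before it is completed fails the run):
1. the plunger is lifted clear of its notch (value of joint plunger above 0.0115 m), for 0.1 s.
2. the head stands a quarter turn round with the plunger home in that notch, let go (value of joint head between 1.52 and 1.62 rad and value of joint plunger below 0.002 m and contact force between the fingers and plunger below 0.3 N), for 0.2 s.
3. the module lies flat on the mat, let go (x of module in the frame of mat between -0.095 and 0.095 m and y of module in the frame of mat between -0.065 and 0.065 m and z of module in the frame of mat between 0 and 0.006 m and angle between module's own z axis and vertical below 0.12 rad and contact force between the fingers and module below 0.3 N and linear speed of module below 0.05 m/s), for 0.2 s.
4. the module lies in the front compartment of the open drawer, long side front to back, let go (x of module in the frame of pocket between -0.02 and 0.02 m and y of module in the frame of pocket between -0.065 and 0.065 m and z of module in the frame of pocket between -0.005 and 0.006 m and angle between module's own z axis and vertical below 0.12 rad and angle between the x axis of module and the x axis of pocket, either way round below 0.35 rad and contact force between the fingers and module below 0.3 N and linear speed of module below 0.05 m/s and value of joint chest_drawer0 above 0.05 m), for 0.2 s.
At the end, for the whole second after the job is handed in: Drawer under 5 mm open; module released, at rest, flat within 0.12 rad on the front compartment's floor, within 20 mm front to back and 65 mm sideways of its centre, long side within 0.35 rad of front to back; head at 1.52 to 1.62 rad, plunger under 2 mm from home (value of joint head between 1.52 and 1.62 rad and value of joint plunger below 0.002 m and x of module in the frame of pocket between -0.02 and 0.02 m and y of module in the frame of pocket between -0.065 and 0.065 m and z of module in the frame of pocket between -0.005 and 0.006 m and angle between module's own z axis and vertical below 0.12 rad and angle between the x axis of module and the x axis of pocket, either way round below 0.35 rad and contact force between the fingers and module below 0.3 N and linear speed of module below 0.05 m/s and value of joint chest_drawer0 below 0.005 m); the robot touches nothing.
It fails at once if the module is dropped or thrown (moves faster than 1 m/s) (linear speed of module above 1 m/s).
It fails at once if the spool or the bottle is shifted by more than 40 mm (distance of any of spool, flux from where it was at the start of the episode above 0.04 m).
It also fails if it takes over 72 s, if anything falls off the work surface, if the arm or the gripper's body presses on something with over 40 N, if the wrist force passes 120 N, or if a joint passes its speed limit or range.

## Working session

There is one attempt and no reset: what is moved stays moved. The work goes in short steps, Python scripts to look and compute and a shell command to move; the robot and the scene stay as the last step left them, time stands still between calls to the robot, and variables do not carry over. Pictures are saved under pics/ and viewed, at most 10 in all, crops included, and the job is handed in when it is done.

```bash
ls; mkdir -p pics
python3 - <<'E'
from cell import env, read_camera
import cv2, numpy as np
o=env.get_obs(); print({k:np.round(v,3) for k,v in o.items()})
for n in ("scene","top"):
    c=read_camera(n); cv2.imwrite(f"pics/{n}0.png",c["color"][:,:,::-1]); print(n,np.round(c["mtx"],1).tolist(),np.round(c["world_from_camera"],3).tolist(), (c["range_z"]>0).mean())
    np.savez(f"{n}0.npz",**c)
E
```

```text
pics
{'time_s': np.float64(0.0), 'qpos': array([-70.355,  18.439,  -4.014,  83.177,   1.297,  78.541,  -3.259]), 'joint_velocities': array([ 0.048,  0.25 , -0.042, -0.039, -0.077, -0.02 , -0.042]), 'effort': array([-1.0000e-03, -4.9128e+01, -4.0400e-01, -3.1253e+01, -6.4000e-02,
        4.4000e-02,  0.0000e+00]), 'tool_pos': array([0.21 , 0.615, 0.216]), 'tool_rot': array([-1.79889e+02,  8.00000e-03,  1.61165e+02]), 'force': array([ 1.01 , -0.304,  0.273]), 'wrist_torque': array([-0.004,  0.033, -0.043]), 'grasp_force': np.float64(0.0), 'grip_width': np.float64(0.087)}
scene [[394.0, 0.0, 286.8], [0.0, 394.0, 208.4], [0.0, 0.0, 1.0]] [[-0.61, 0.588, -0.531, 1.086], [0.792, 0.442, -0.421, 0.488], [-0.013, -0.677, -0.736, 0.762], [0.0, 0.0, 0.0, 1.0]] 0.9959353741496598
top [[506.6, 0.0, 279.7], [0.0, 506.6, 210.4], [0.0, 0.0, 1.0]] [[0.004, -0.992, 0.125, 0.473], [-1.0, -0.006, -0.02, 0.096], [0.021, -0.125, -0.992, 1.22], [0.0, 0.0, 0.0, 1.0]] 0.9959481292517007
```

View pics/scene0.png

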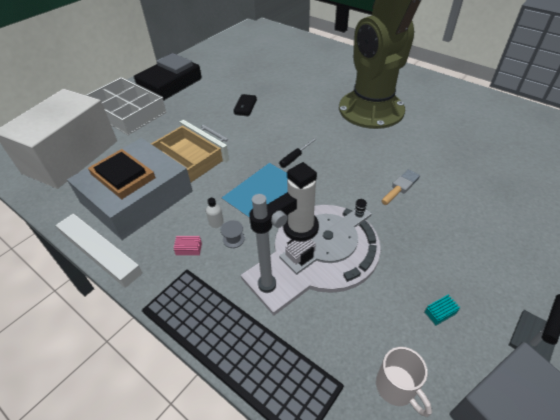

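View pics/top0.png

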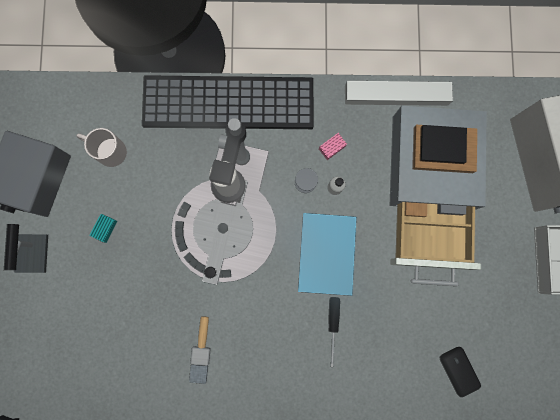

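The scene view shows the holder disc around (325,245), with the microscope over the module at (300,252), the knob at (361,207), the mat at (262,190) and the open drawer at (190,150). In the top view the disc centre is near (222,228), the knob is at (210,272), the mat at (328,254), the drawer interior at (437,232) and the handle at (435,282). The spool is at (306,180) and the bottle at (337,185).

```bash
cat > h.py <<'E'
import numpy as np, cv2
def load(n):
    return dict(np.load(n))
def ray(c,uv):
    uv=np.atleast_2d(np.float64(uv)); K=c["mtx"]; T=c["world_from_camera"]
    d=np.c_[(uv[:,0]-K[0,2])/K[0,0],(uv[:,1]-K[1,2])/K[1,1],np.ones(len(uv))]
    return T[:3,3], d@T[:3,:3].T
def plane(c,uv,z):
    o,d=ray(c,uv); return o+d*((z-o[2])/d[:,2])[:,None]
def cloud(c):
    h,w=c["range_z"].shape; u,v=np.meshgrid(np.arange(w),np.arange(h))
    o,d=ray(c,np.c_[u.ravel(),v.ravel()]); return (o+d*c["range_z"].ravel()[:,None]).reshape(h,w,3)
def tri(c1,p1,c2,p2):
    o1,d1=ray(c1,p1);o2,d2=ray(c2,p2);d1=d1[0];d2=d2[0]
    s=np.linalg.lstsq(np.c_[d1,-d2],o2-o1,rcond=None)[0]
    a=o1+s[0]*d1;b=o2+s[1]*d2; return (a+b)/2,np.linalg.norm(a-b)
def blob(m,near=None):
    n,l,s,ce=cv2.connectedComponentsWithStats(m.astype(np.uint8))
    i=1+np.argmax(s[1:,4]) if near is None else 1+np.argmin(np.hypot(*(ce[1:]-near).T))
    return l==i,ce[i],s[i,4]
E
python3 - <<'E'
from h import *
np.set_printoptions(precision=4,suppress=True)
t=load("top0.npz");s=load("scene0.npz")
P=cloud(t);Q=cloud(s)
def hsv(c): return cv2.cvtColor(c["color"],cv2.COLOR_RGB2HSV)
ht,hs=hsv(t),hsv(s)
# mat
for c,h,X,n in((t,ht,P,"top"),(s,hs,Q,"scn")):
    m=cv2.inRange(h,(95,120,80),(108,255,255))>0
    m,ce,a=blob(m); v,u=np.nonzero(m); W=plane(c,np.c_[u,v],.003)
    r=cv2.minAreaRect((W[:,:2]*1000).astype(np.float32)); print("mat",n,a,r,"z",np.median(X[m][:,2]))
# disc
v,u=np.nonzero((P[...,2]>.010)&(P[...,2]<.024)&(np.hypot(np.arange(560)[None]-222,np.arange(420)[:,None]-228)<70))
m=np.zeros((420,560),np.uint8);m[v,u]=1
W=P[v,u];print("disc z",np.median(W[:,2]))
# knob
for c,h,X,near,n in((t,ht,P,(210,272),"top"),(s,hs,Q,(361,207),"scn")):
    m=(h[...,2]<60)&(X[...,2]>.06)&(X[...,2]<.1)
    m,ce,a=blob(m,near);print("knob",n,ce,a,X[m].min(0),X[m].max(0), np.median(X[m],0))
    top=m&(X[...,2]>.08); v,u=np.nonzero(top); print(" topcentre",cv2.minEnclosingCircle((X[top][:,:2]*1000).astype(np.float32)), u.mean(),v.mean(),len(u), plane(c,[[u.mean(),v.mean()]],.086))
# upscaled crops for viewing
a=cv2.resize(t["color"][130:300,150:390,::-1],None,fx=3.3,fy=3.3,interpolation=cv2.INTER_CUBIC);cv2.imwrite("pics/tc.png",a)
b=cv2.resize(s["color"][150:310,210:400,::-1],None,fx=3.7,fy=3.7,interpolation=cv2.INTER_CUBIC);cv2.imwrite("pics/sc.png",b)
E
```

```text
Traceback (most recent call last):
  File "h.py", line 19, in blob
    i=1+np.argmax(s[1:,4]) if near is None else 1+np.argmin(np.hypot(*(ce[1:]-near).T))
        ~~~~~~~~~^^^^^^^^^
ValueError: attempt to get argmax of an empty sequence
```

```bash
cat > m.py <<'E'
from h import *
np.set_printoptions(precision=4,suppress=True)
t=load("top0.npz");s=load("scene0.npz")
P=cloud(t);Q=cloud(s)
def hsv(c): return cv2.cvtColor(c["color"],cv2.COLOR_RGB2HSV)
ht,hs=hsv(t),hsv(s)
print(ht[250,328],hs[190,262],P[250,328],Q[190,262],ht[272,210],hs[207,361])
# mat
for c,h,X,n,px in((t,ht,P,"top",(250,328)),(s,hs,Q,"scn",(190,262))):
    lo=h[px].astype(int)-[6,60,60];hi=h[px].astype(int)+[6,60,60]
    m=cv2.inRange(h,tuple(map(float,lo)),tuple(map(float,hi)))>0
    m,ce,a=blob(m); v,u=np.nonzero(m); W=plane(c,np.c_[u,v],.003)
    r=cv2.minAreaRect((W[:,:2]*1000).astype(np.float32)); print("mat",n,a,r,"z",np.median(X[m][:,2]))
# disc
d=(P[...,2]>.010)&(P[...,2]<.024)&(np.hypot(np.arange(560)[None]-222,np.arange(420)[:,None]-228)<70)
print("disc z",np.median(P[d],0))
for c,h,X,near,n in((t,ht,P,(210,272),"top"),(s,hs,Q,(361,207),"scn")):
    m=(h[...,2]<70)&(X[...,2]>.06)&(X[...,2]<.1)
    m,ce,a=blob(m,near);print("knob",n,ce,a,X[m].min(0),X[m].max(0))
    top=m&(X[...,2]>.08); v,u=np.nonzero(top)
    if len(u): print(" topcentre",cv2.minEnclosingCircle((X[top][:,:2]*1000).astype(np.float32)), u.mean(),v.mean(),len(u), plane(c,[[u.mean(),v.mean()]],.086))
E
python3 - <<'E'
from h import *
t=load("top0.npz");s=load("scene0.npz")
a=cv2.resize(t["color"][130:300,150:390,::-1],None,fx=3.3,fy=3.3,interpolation=cv2.INTER_CUBIC);cv2.imwrite("pics/tc.png",a)
b=cv2.resize(s["color"][150:310,210:400,::-1],None,fx=3.7,fy=3.7,interpolation=cv2.INTER_CUBIC);cv2.imwrite("pics/sc.png",b)
E
python3 m.py
```

```text
[ 99  98 180] [100 149 169] [ 0.5309 -0.0456  0.0032] [ 0.5281 -0.0396  0.0074] [105   9  56] [100  15  51]
mat top 4280 ((523.0427856445312, -43.46843719482422), (130.21658325195312, 189.8533172607422), 86.14448547363281) z 0.002087332648978646
mat scn 1672 ((522.1632080078125, -47.35783386230469), (119.79473114013672, 190.57199096679688), 86.24313354492188) z 0.003566686679175035
disc z [0.584  0.1548 0.0172]
knob top [209.6863 271.9412] 102 [0.466  0.2153 0.0786] [0.4881 0.24   0.0912]
 topcentre ((477.140869140625, 227.56414794921875), 12.584096908569336) 209.63366336633663 271.9207920792079 101 [[0.4772 0.2274 0.086 ]]
knob scn [360.3333 205.3333] 111 [0.4663 0.2168 0.0619] [0.4921 0.2411 0.0896]
 topcentre ((478.8156433105469, 229.20428466796875), 13.0762300491333) 360.7567567567568 203.1216216216216 74 [[0.4802 0.2299 0.086 ]]
```

View pics/tc.png

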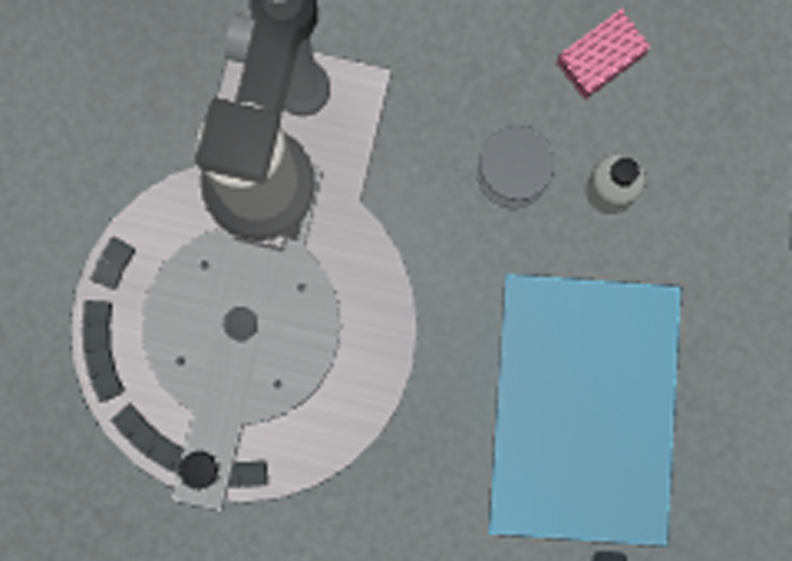

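View pics/sc.png

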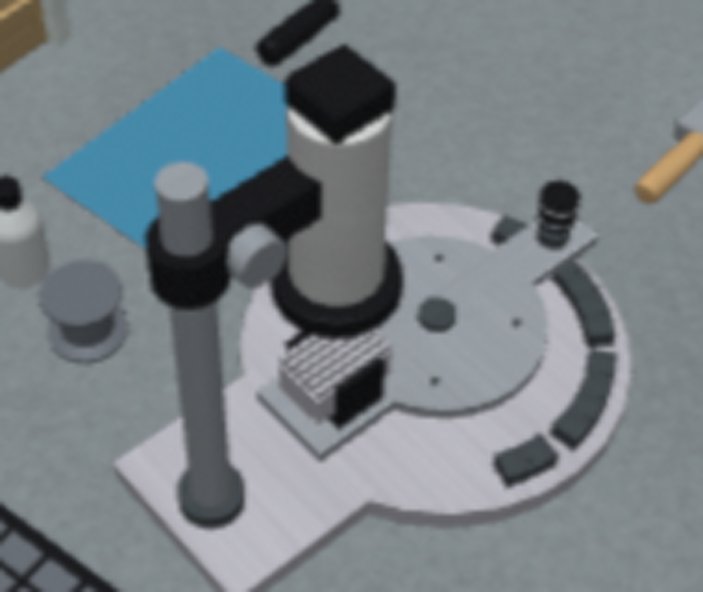

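The crops show the knob at its start notch, and the rim segments run clockwise from it past two gaps: halfway at crop (108,400), quarter at (97,292). The module sits under the ring light with its fins and black cheeks visible at scene crop (335,370). Next I'll measure the hub, drawer and handle.

```bash
cat > m2.py <<'E'
from h import *
np.set_printoptions(precision=4,suppress=True)
t=load("top0.npz");s=load("scene0.npz");P=cloud(t);Q=cloud(s)
for c,near,n in((t,(222.7,228.2),"top"),(s,(328.1,235.1),"scn")):
    g=cv2.cvtColor(c["color"],cv2.COLOR_RGB2GRAY); m,ce,a=blob((g<115)&(np.hypot(np.arange(560)[None]-near[0],np.arange(420)[:,None]-near[1])<8),near)
    print("hub",n,ce,a,plane(c,[ce],.046)); 
    if n=="top": c1=ce
    else: c2=ce
print("hub tri",tri(t,c1,s,c2)); print("knob tri",tri(t,(209.63,271.92),s,(360.76,203.12)))
# base disc outer circle from top: contour where z between .01 and .024
def circ(W):
    A=np.c_[2*W,np.ones(len(W))];x=np.linalg.lstsq(A,(W**2).sum(1),rcond=None)[0];return x[:2],np.sqrt(x[2]+(x[:2]**2).sum())
d=((P[...,2]>.011)&(np.hypot(np.arange(560)[None]-222,np.arange(420)[:,None]-228)<62)).astype(np.uint8)
cn=max(cv2.findContours(d,cv2.RETR_EXTERNAL,cv2.CHAIN_APPROX_NONE)[0],key=len)[:,0]
W=plane(t,cn,.018)[:,:2]; k=W[:,0]<.60; W=W[k]
for _ in range(5):
    o,r=circ(W); e=abs(np.hypot(*(W-o).T)-r); W=W[e<max(.003,np.median(e))]
print("disc",o,r,len(W))
# drawer: top down
x=P[255:295,390:490]
def box(m,nm,z,c=t,X=P):
    m,ce,a=blob(m); v,u=np.nonzero(m); print(nm,a,cv2.minAreaRect((X[m][:,:2]*1000).astype(np.float32)),"z",np.percentile(X[m][:,2],[5,50,95]))
U,V=np.meshgrid(np.arange(560),np.arange(420)); roi=(U>385)&(U<495)&(V>100)&(V<295)
box(roi&(P[...,2]>.062)&(P[...,2]<.076)&(V>240),"front top",0)
box(roi&(P[...,2]>.03)&(P[...,2]<.058)&(V>267),"handle",0)
box(roi&(P[...,2]>.015)&(P[...,2]<.028)&(V>205)&(V<262),"floor",0)
box(roi&(P[...,2]>.078)&(V<215),"chest",0)
box(roi&(P[...,2]>.055)&(P[...,2]<.067)&(V>208)&(V<258),"walls",0)
for i in range(205,290,4): print(i,P[i,440],t["color"][i,440])
U2=(abs(U-306)<14)&(abs(V-180)<14)&(P[...,2]>.035);box(U2,"spool",0)
U2=(abs(U-338)<12)&(abs(V-185)<14)&(P[...,2]>.03);box(U2,"flux",0)
rs=(U<240)&(U>120)&(V>100)&(V<200)
box(rs&(Q[...,2]>.03)&(Q[...,2]<.058)&(U>195)&(Q[...,0]<.5),"scn handle",0,s,Q)
box(rs&(Q[...,2]>.064)&(Q[...,2]<.078)&(U>170)&(V<165),"scn front",0,s,Q)
E
python3 m2.py
```

```text
hub top [222.381  227.6905] 84 [[0.5793 0.2047 0.046 ]]
hub scn [327.5679 234.7284] 81 [[0.5783 0.2046 0.046 ]]
hub tri (array([0.5791, 0.2048, 0.0469]), np.float64(0.00047669887841405336))
knob tri (array([0.477 , 0.2282, 0.0821]), np.float64(0.000760484306898058))
disc [0.5785 0.2045] 0.1229111267487085 153
front top 659 ((500.9222717285156, -288.09661865234375), (193.86630249023438, 22.93890953063965), 87.71810150146484) z [0.063  0.0708 0.0743]
handle 314 ((468.86517333984375, -284.5825500488281), (39.15556335449219, 108.9534912109375), 0.3455561697483063) z [0.0447 0.05   0.0546]
floor 1983 ((552.0901489257812, -297.4448547363281), (149.323974609375, 76.52457427978516), 86.65076446533203) z [0.0176 0.0213 0.025 ]
chest 8303 ((696.5604248046875, -145.9185791015625), (279.16778564453125, 596.2796020507812), 17.66744041442871) z [0.0811 0.0858 0.1237]
walls 191 ((569.5618896484375, -373.3803405761719), (10.585062026977539, 112.06520080566406), 86.99112701416016) z [0.0568 0.0616 0.0649]
205 [ 0.6357 -0.3051  0.0479] [59 61 63]
209 [ 0.6267 -0.3061  0.0441] [59 62 63]
213 [ 0.6184 -
[... 716 characters left out ...]
21 127 126]
281 [ 0.4587 -0.297   0.0533] [130 134 136]
285 [ 0.4485 -0.3144  0.0005] [105 112 110]
289 [ 0.439  -0.3147 -0.0013] [122 128 127]
spool 398 ((602.8201904296875, 57.78249740600586), (51.95570373535156, 265.3560791015625), 62.59150314331055) z [0.0377 0.0415 0.045 ]
flux 219 ((581.5382080078125, 5.3901519775390625), (36.41093826293945, 280.77410888671875), 56.334415435791016) z [0.0406 0.0579 0.0853]
scn handle 120 ((463.6441650390625, -283.2885437011719), (106.69268035888672, 23.42765235900879), 88.56880187988281) z [0.0463 0.0512 0.054 ]
scn front 330 ((509.4486389160156, -288.41021728515625), (195.56553649902344, 35.944515228271484), 86.47095489501953) z [0.0645 0.0717 0.0749]
```

```bash
cat > rel.py <<'E'
# python3 rel.py x y z yaw : remaining move in tool axes, units of rows (0.02 m, 45 deg), turn after shift
import sys,numpy as np
from cell import env
from scipy.spatial.transform import Rotation as R
o=env.get_obs(); p=o["tool_pos"]; r=o["tool_rot"]; M=R.from_euler("xyz",r,degrees=True)
print("t",round(o["time_s"],2),"p",np.round(p,4),"rpy",np.round(r,2),"F",np.round(o["force"],1),"w",round(o["grip_width"],4),"g",round(o["grasp_force"],1))
if len(sys.argv)>1:
    a=list(map(float,sys.argv[1:])); print("shift",np.round(M.inv().apply(np.array(a[:3])-p)/.02,2),"turn",round(-((a[3]-r[2]+180)%360-180)/45,3))
E
python3 -m jog '[[1,-0.945,-0.7,0,0],[1,-0.945,-0.7,0,0],[1,-0.945,-0.7,0,0],[1,-0.945,-0.7,0,0],[1,-0.945,-0.7,0,0],[1,-0.945,-0.7,0,0],[1,-0.945,-0.7,0,0],[1,-0.945,-0.7,0,0],[1,-0.945,-0.7,0,0],[1,-0.945,-0.7,0,0],[1,-0.945,-0.7,0,0],[1,-0.945,-0.7,0,0]]'
python3 -m jog '[[1,-0.945,-0.7,0,0],[1,-0.945,-0.7,0,0],[1,-0.945,-0.7,0,0],[1,-0.945,-0.7,0,0],[1,-0.945,-0.7,0,0],[1,-0.945,-0.7,0,0],[1,-0.9,-0.7,0,0],[1,-0.9,-0.7,0,0],[1,0,0,0.8,-0.12],[1,0,0,0.8,0],[1,0,0,0.8,0],[1,0,0,0.8,0]]'
python3 rel.py .4775 .2285 .074 166.7
```

```text
time_s: 1.1
tool_pos: [0.3706, 0.3817, 0.2166]
tool_rot: [-180.0, -0.0, 161.2]
force: [0.4, -0.1, 0.0]
grip_width: 0.0867
grasp_force: 0.0
time_s: 2.1
tool_pos: [0.4754, 0.2284, 0.152]
tool_rot: [-180.0, -0.0, 166.5]
force: [-0.2, 0.1, 0.1]
grip_width: 0.0871
grasp_force: 0.0
t 2.1 p [0.4754 0.2284 0.152 ] rpy [-1.7999e+02 -2.0000e-02  1.6653e+02] F [-0.2  0.1  0.1] w 0.0871 g 0.0
shift [-0.1   0.03  3.9 ] turn -0.004
```

```bash
python3 -m jog '[[0.7,-0.1,0.03,0.98,0],[0.7,0,0,0.98,0],[0.7,0,0,0.98,0],[0.7,0,0,0.96,0],[0.7,0,0,0,0],[0.2,0,0,0,0],[0.2,0,0,0,0],[0,0,0,0,0],[0,0,0,0,0],[0,0,0,0,0],[0,0,0,0,0],[0,0,0,0,0]]' 25
python3 -m jog '[[0,0,0,-0.2,0],[0,0,0,-0.2,0],[0,0,0,-0.2,0],[0,0,0,-0.2,0],[0,0,0,0,0],[0,0,0,0,0]]'; python3 rel.py
```

```text
time_s: 3.1
tool_pos: [0.4779, 0.2289, 0.0755]
tool_rot: [180.0, 0.0, 166.6]
force: [-0.2, -0.1, 3.0]
grip_width: 0.0242
grasp_force: 25.0
time_s: 3.6
tool_pos: [0.4777, 0.2287, 0.091]
tool_rot: [180.0, 0.0, 166.6]
force: [2.8, 0.5, -6.7]
grip_width: 0.024
grasp_force: 25.0
t 3.6 p [0.4777 0.2287 0.091 ] rpy [1.8000e+02 2.0000e-02 1.6656e+02] F [ 2.8  0.5 -6.7] w 0.024 g 25.0
```

```bash
python3 -m jog '[[0,-0.008,0.294,0,0.0714],[0,-0.008,0.294,0,0.0714],[0,-0.008,0.294,0,0.0714],[0,-0.008,0.294,0,0.0714],[0,-0.008,0.294,0,0.0714],[0,-0.008,0.294,0,0.0714],[0,-0.008,0.294,0,0.0714],[0,-0.008,0.294,0,0.0714],[0,0,0,0,0],[0,0,0,0,0]]'
python3 - <<'E'
import numpy as np
from cell import env
p=env.get_obs()["tool_pos"]; d=p[:2]-[.579,.2045]; print(np.hypot(*d),np.degrees(np.arctan2(d[1],d[0])))
E
python3 rel.py
```

```text
time_s: 4.43
tool_pos: [0.4981, 0.2702, 0.0904]
tool_rot: [-179.9, 0.0, 140.9]
force: [2.3, -0.8, -6.4]
grip_width: 0.0245
grasp_force: 25.0
0.10422284485924907 140.929947650108
t 4.43 p [0.4981 0.2702 0.0904] rpy [-1.7993e+02  1.0000e-02  1.4094e+02] F [ 2.3 -0.8 -6.4] w 0.0245 g 25.0
```

```bash
python3 -m jog '[[0,-0.008,0.294,0,0.0714],[0,-0.008,0.294,0,0.0714],[0,-0.008,0.294,0,0.0714],[0,-0.008,0.294,0,0.0714],[0,-0.008,0.294,0,0.0714],[0,-0.008,0.294,0,0.0714],[0,-0.008,0.294,0,0.0714],[0,-0.008,0.294,0,0.0714],[0,-0.008,0.294,0,0.0714],[0,-0.008,0.294,0,0.0714],[0,-0.008,0.294,0,0.0714],[0,-0.008,0.294,0,0.0714]]'
python3 -m jog '[[0,-0.008,0.294,0,0.0714],[0,-0.008,0.294,0,0.0714],[0,-0.008,0.294,0,0.0714],[0,-0.008,0.294,0,0.0714],[0,-0.008,0.294,0,0.0714],[0,-0.008,0.294,0,0.0714],[0,-0.008,0.294,0,0.0714],[0,-0.008,0.294,0,0.0714],[0,0,0,0,0],[0,0,0,0,0]]'
python3 - <<'E'
import numpy as np
from cell import env
p=env.get_obs()["tool_pos"]; d=p[:2]-[.579,.2045]; print(np.hypot(*d),np.degrees(np.arctan2(d[1],d[0])))
E
python3 rel.py .6033 .3065 .0755 76.6
```

```text
time_s: 5.43
tool_pos: [0.5561, 0.3064, 0.0902]
tool_rot: [-179.8, 0.0, 102.2]
force: [0.6, -0.9, -4.6]
grip_width: 0.0247
grasp_force: 25.0
time_s: 6.27
tool_pos: [0.6031, 0.3062, 0.0903]
tool_rot: [-179.9, 0.1, 76.7]
force: [0.5, -1.6, -5.4]
grip_width: 0.0244
grasp_force: 25.0
0.10454688639578798 76.68986235199208
t 6.27 p [0.6031 0.3062 0.0903] rpy [-1.7991e+02  6.0000e-02  7.6720e+01] F [ 0.5 -1.6 -5.4] w 0.0244 g 25.0
shift [0.02 0.01 0.74] turn 0.003
```

```bash
python3 -m jog '[[0,0,0,0.15,0],[0,0,0,0.15,0],[0,0,0,0.15,0],[0,0,0,0.15,0],[0,0,0,0.1,0],[0,0,0,0.03,0],[0,0,0,0,0],[0,0,0,0,0]]'; python3 rel.py
```

```text
time_s: 6.93
tool_pos: [0.6036, 0.3062, 0.0763]
tool_rot: [-180.0, 0.0, 76.6]
force: [-2.4, -3.1, -4.3]
grip_width: 0.0245
grasp_force: 25.0
t 6.93 p [0.6036 0.3062 0.0763] rpy [-1.7997e+02  4.0000e-02  7.6590e+01] F [-2.4 -3.1 -4.3] w 0.0245 g 25.0
```

```bash
python3 -m jog '[[0.5,0,0,0,0],[0.5,0,0,0,0],[0.5,0,0,0,0],[0.5,0,0,0,0],[0.5,0,0,-1,0],[0.5,0,0,-1,0],[0.5,0,0,-1,0],[0.5,0,0,-1,0],[0.5,0,0,-1,0],[0.5,0.5,0,-1,0],[0.5,1,0,0,0],[0.5,1,0,0,0]]'
python3 -m jog '[[0.5,1,0,0,0],[0.5,1,0,0,0],[0.5,1,0,0,0],[0.5,1,0,0,0],[1,0,0,0,0]]'
cat > look.py <<'E'
import sys
from cell import read_camera
from h import *
for n in ("top","scene"):
    np.savez(f"{n}1.npz",**read_camera(n))
t=load("top1.npz");s=load("scene1.npz")
x=[np.hstack([cv2.resize(c["color"][r[0]:r[0]+r[2],r[1]:r[1]+r[2],::-1],(395,395),interpolation=cv2.INTER_CUBIC) for c,r in((t,(150,160,140)),(s,(145,250,150)))])]
cv2.imwrite(sys.argv[1],x[0])
E
python3 look.py pics/l1.png; python3 rel.py
```

```text
time_s: 7.93
tool_pos: [0.6174, 0.3561, 0.2001]
tool_rot: [179.8, -0.3, 76.5]
force: [0.2, -0.2, -0.6]
grip_width: 0.0436
grasp_force: 0.0
time_s: 8.35
tool_pos: [0.633, 0.4393, 0.196]
tool_rot: [-180.0, -0.2, 76.9]
force: [-1.5, 1.5, -1.0]
grip_width: 0.0459
grasp_force: 0.0
t 8.45 p [0.6339 0.4342 0.1963] rpy [ 1.7998e+02 -2.0000e-02  7.6700e+01] F [ 0.5 -0.4 -1.3] w 0.0515 g 0.0
```

View pics/l1.png

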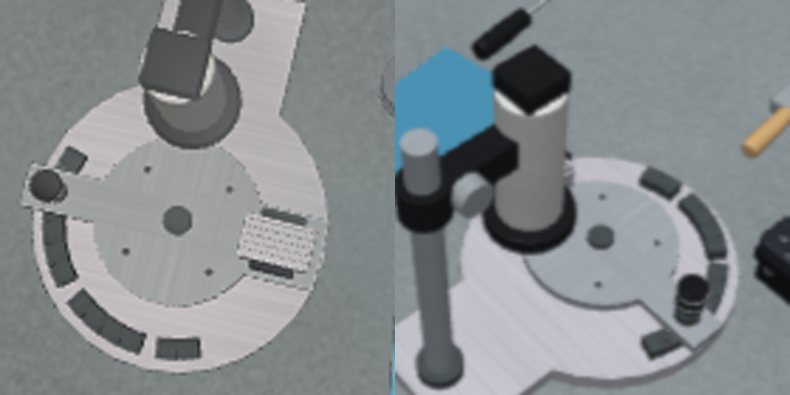

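The top crop shows the knob over the quarter-turn notch at (45,185) and the module clear of the scope at (278,242), between its cheeks. In the scene crop the knob stands low on the head at (690,295), so I'll measure the knob height and module pose now.

```bash
python3 - <<'E'
from h import *
np.set_printoptions(precision=4,suppress=True)
t=load("top1.npz");s=load("scene1.npz");P=cloud(t);Q=cloud(s)
g=cv2.cvtColor(t["color"],cv2.COLOR_RGB2HSV); gs=cv2.cvtColor(s["color"],cv2.COLOR_RGB2HSV)
cs=[]
for c,h,X,near in((t,g,P,(176,215)),(s,gs,Q,(362,253))):
    m=(h[...,2]<75)&(X[...,2]>.055)&(X[...,2]<.11); m,ce,a=blob(m,near); z=X[m][:,2]; top=m&(X[...,2]>.08)
    v,u=np.nonzero(top); cs.append((u.mean(),v.mean())); print("knob",ce,a,X[m].min(0),X[m].max(0),np.median(z[z>.08]),plane(c,[cs[-1]],.086))
print(tri(t,cs[0],s,cs[1]))
U,V=np.meshgrid(np.arange(560),np.arange(420))
m=(abs(U-258)<25)&(abs(V-236)<25)&(P[...,2]>.07)&(P[...,2]<.095)
print("block+cheeks",m.sum(),cv2.minAreaRect((P[m][:,:2]*1000).astype(np.float32)),np.median(P[m],0))
m&=g[...,2]>110
m,ce,a=blob(m); v,u=np.nonzero(m); W=plane(t,np.c_[u,v],.082)
print("module",ce,a,cv2.minAreaRect((W[:,:2]*1000).astype(np.float32)),np.median(P[m],0),np.percentile(P[m][:,2],[5,50,95]))
m=(Q[...,2]>.06)&(Q[...,2]<.09)&(np.hypot(Q[...,0]-.559,Q[...,1]-.122)<.05); print("scene pts",m.sum(),Q[m].min(0),Q[m].max(0))
E
python3 rel.py .559 .122 .16 166.7
```

```text
knob [175.7051 215.9359] 78 [0.5909 0.2944 0.0764] [0.615  0.3167 0.0903] 0.08525209831010994 [[0.6019 0.3062 0.086 ]]
knob [362.2662 256.6978] 139 [0.5923 0.2972 0.0555] [0.6183 0.3197 0.0896] 0.08613152304726951 [[0.6065 0.3091 0.086 ]]
(array([0.6025, 0.3075, 0.0802]), np.float64(0.00039428445651193476))
block+cheeks 476 ((559.4133911132812, 122.19993591308594), (57.2996940612793, 49.20913314819336), 76.48808288574219) [0.5586 0.1213 0.0794]
module [257.6556 235.4566] 392 ((559.1347045898438, 121.92227935791016), (56.86710739135742, 34.92334747314453), 76.26983642578125) [0.5597 0.1213 0.0784] [0.0718 0.0784 0.0839]
scene pts 41 [0.5411 0.1411 0.0602] [0.5606 0.155  0.0846]
t 8.45 p [0.6339 0.4342 0.1963] rpy [ 1.7998e+02 -2.0000e-02  7.6700e+01] F [ 0.5 -0.4 -1.3] w 0.0515 g 0.0
shift [-16.05  -0.05   1.81] turn -2.0
```

```bash
python3 -m jog '[[1,-0.377,-0.856,0,0],[1,-0.377,-0.856,0,0],[1,-0.377,-0.856,0,0],[1,-0.377,-0.856,0,0],[1,-0.377,-0.856,0,0],[1,-0.377,-0.856,0,0],[1,-0.377,-0.856,0,0],[1,-0.377,-0.856,0,0],[1,-0.377,-0.856,0,0],[1,-0.377,-0.856,0,0],[1,0,0,0,-0.15],[1,0,0,0,-0.15]]'
python3 -m jog '[[1,0,0,0,-0.155],[1,0,0,0,-0.155],[1,0,0,0,-0.155],[1,0,0,0,-0.155],[1,0,0,0,-0.155],[1,0,0,0,-0.155],[1,0,0,0,-0.155],[1,0,0,0,-0.155],[1,0,0,0,-0.155],[1,0,0,0,-0.155],[1,0,0,0,-0.15]]'
python3 -m jog '[[1,-0.228,-0.966,0,0],[1,-0.228,-0.966,0,0],[1,-0.228,-0.966,0,0],[1,-0.228,-0.966,0,0],[1,-0.228,-0.966,0,0],[1,-0.228,-0.966,0,0],[1,-0.228,-0.966,0,0],[1,-0.228,-0.966,0,0],[1,-0.228,-0.966,0,0],[1,-0.228,-0.966,0,0],[1,-0.228,-0.966,0,0],[1,0,0,0,0]]'
python3 rel.py .556 .123 .16 166.5
```

```text
time_s: 9.45
tool_pos: [0.4493, 0.3984, 0.1974]
tool_rot: [180.0, -0.1, 90.4]
force: [0.5, 0.3, -0.6]
grip_width: 0.0873
grasp_force: 0.0
time_s: 10.37
tool_pos: [0.4507, 0.3978, 0.1971]
tool_rot: [180.0, 0.1, 166.8]
force: [-0.3, -0.0, 0.6]
grip_width: 0.0874
grasp_force: 0.0
time_s: 11.37
tool_pos: [0.4502, 0.1753, 0.1969]
tool_rot: [-180.0, 0.0, 166.2]
force: [0.5, -0.6, -0.6]
grip_width: 0.0874
grasp_force: 0.0
t 11.37 p [0.4502 0.1753 0.1969] rpy [-1.7999e+02  5.0000e-02  1.6620e+02] F [ 0.5 -0.6 -0.6] w 0.0874 g 0.0
shift [-5.76 -1.28  1.85] turn -0.007
```

```bash
python3 -m jog '[[1,-0.9,-0.6,0,0],[1,-0.9,-0.6,0,0],[1,-0.9,-0.08,0.4,0],[1,-0.9,0,0.4,0],[1,-0.9,0,0.4,0],[1,-0.9,0,0.4,0],[1,-0.36,0,0.25,0],[1,0,0,0,0],[1,0,0,0,0]]'
python3 rel.py .556 .123 .069 166.4
```

```text
time_s: 12.12
tool_pos: [0.555, 0.1292, 0.1592]
tool_rot: [-180.0, -0.1, 166.6]
force: [0.1, 0.3, -0.2]
grip_width: 0.0874
grasp_force: 0.0
t 12.12 p [0.555  0.1292 0.1592] rpy [-1.7998e+02 -6.0000e-02  1.6656e+02] F [ 0.1  0.3 -0.2] w 0.0874 g 0.0
shift [-0.13 -0.29  4.51] turn 0.004
```

```bash
python3 -m jog '[[1,-0.13,-0.29,0.5,0],[1,0,0,0.8,0],[1,0,0,0.8,0],[1,0,0,0.8,0],[1,0,0,0.8,0],[1,0,0,0.5,0],[1,0,0,0.3,0],[1,0,0,0,0]]' 20
python3 rel.py .556 .123 .069 166.4
python3 -m jog '[[0.7,0,0,0,0],[0.7,0,0,0,0],[0.6,0,0,0,0],[0.6,0,0,0,0],[0,0,0,0,0],[0,0,0,0,0],[0,0,0,0,0],[0,0,0,0,0]]'
```

```text
time_s: 12.78
tool_pos: [0.5557, 0.1231, 0.0683]
tool_rot: [-180.0, -0.1, 166.6]
force: [-1.8, -0.4, -1.1]
grip_width: 0.0868
grasp_force: 0.0
t 12.78 p [0.5557 0.1231 0.0683] rpy [-1.7995e+02 -1.0000e-01  1.6662e+02] F [-1.8 -0.4 -1.1] w 0.0868 g 0.0
shift [-0.01 -0.   -0.03] turn 0.005
time_s: 13.45
tool_pos: [0.5572, 0.1232, 0.0698]
tool_rot: [180.0, 0.0, 166.6]
force: [-0.4, -0.5, 2.3]
grip_width: 0.0577
grasp_force: 20.0
```

```bash
python3 -m jog '[[0,0,0,-0.3,0],[0,0,0,-0.6,0],[0,0,0,-1,0],[0,0,0,-1,0],[0,0,0,-1,0],[0,0,0,-1,0],[0,0,-0.5,0,0],[0,0,-0.9,0,0],[0,0,-0.9,0,0],[0,0,-0.9,0,0],[0,0,-0.9,0,0],[0,0,-0.9,0,0]]'
python3 -m jog '[[0,0,-0.9,0,0],[0,0,-0.9,0,0],[0,-0.1,-0.9,0,0],[0,-0.1,-0.5,0,0],[0,0,0,0,0.145],[0,0,0,0,0.145],[0,0,0,0,0.145],[0,0,0,0,0.145],[0,0,0,0,0.145],[0,0,0,0,0.145],[0,0,0,0,0.145],[0,0,0,0,0.145]]'
python3 -m jog '[[0,0,0,0,0.145],[0,0,0,0,0.145],[0,0,0,0,0.145],[0,0,0,0,0.145],[0,0,0,0,0.03],[0,0,0,0,0]]'
python3 rel.py .523 -.043 .030 87
python3 look.py pics/l2.png
```

```text
time_s: 14.45
tool_pos: [0.5316, 0.0224, 0.1658]
tool_rot: [-179.9, -0.2, 166.5]
force: [0.9, -1.4, -1.7]
grip_width: 0.0577
grasp_force: 20.0
time_s: 15.45
tool_pos: [0.5215, -0.0385, 0.1662]
tool_rot: [-179.9, -0.0, 114.0]
force: [0.3, -0.2, -0.9]
grip_width: 0.0574
grasp_force: 20.0
time_s: 15.95
tool_pos: [0.5219, -0.0381, 0.1666]
tool_rot: [-179.9, 0.0, 87.0]
force: [-0.5, 0.0, -2.6]
grip_width: 0.0576
grasp_force: 20.0
t 15.95 p [ 0.5219 -0.0381  0.1666] rpy [-1.7992e+02  1.0000e-02  8.6980e+01] F [-0.5  0.  -2.6] w 0.0576 g 20.0
shift [-0.24  0.08  6.83] turn -0.0
```

```bash
python3 -m jog '[[0,-0.1,0,0.6,0],[0,0,0,0.9,0],[0,0,0,0.9,0],[0,0,0,0.9,0],[0,0,0,0.9,0],[0,0,0,0.9,0],[0,0,0,0.8,0],[0,0,0,0.6,0],[0,0,0,0.35,0],[0,0,0,0.15,0],[0,0,0,0,0],[0,0,0,0,0]]'
python3 -m jog '[[0,0,0,0.07,0],[0,0,0,0.07,0],[0,0,0,0.05,0],[0,0,0,0,0]]'; python3 rel.py .523 -.043 .0205 87
```

```text
time_s: 17.05
tool_pos: [0.5233, -0.0394, 0.0279]
tool_rot: [179.9, -0.0, 87.0]
force: [-0.1, 0.1, -2.2]
grip_width: 0.0578
grasp_force: 20.0
time_s: 17.38
tool_pos: [0.5228, -0.0391, 0.0237]
tool_rot: [180.0, -0.0, 87.0]
force: [0.0, -0.2, -1.9]
grip_width: 0.0578
grasp_force: 20.0
t 17.38 p [ 0.5228 -0.0391  0.0237] rpy [ 1.7998e+02 -2.0000e-02  8.6960e+01] F [ 0.  -0.2 -1.9] w 0.0578 g 20.0
shift [-0.19  0.02  0.16] turn -0.001
```

```bash
python3 -m jog '[[0,0,0,0.05,0],[0,0,0,0.05,0],[0,0,0,0,0]]'; python3 -m jog '[[0,0,0,0.04,0],[0,0,0,0,0]]'; python3 -m jog '[[0,0,0,0.03,0],[0,0,0,0,0]]'
```

```text
time_s: 17.63
tool_pos: [0.5225, -0.0392, 0.0214]
tool_rot: [-180.0, -0.0, 86.9]
force: [-1.0, -0.5, -2.3]
grip_width: 0.0578
grasp_force: 20.0
time_s: 17.8
tool_pos: [0.5227, -0.0392, 0.0208]
tool_rot: [180.0, -0.0, 86.9]
force: [-1.0, 0.4, -0.8]
grip_width: 0.0577
grasp_force: 20.0
time_s: 17.97
tool_pos: [0.5227, -0.0392, 0.0208]
tool_rot: [-180.0, -0.0, 86.9]
force: [-3.1, 1.4, 4.8]
grip_width: 0.0576
grasp_force: 20.0
```

```bash
python3 -m jog '[[0.8,0,0,0,0],[0.9,0,0,0,0],[1,0,0,0,0],[1,0,0,0,0],[1,0,0,-0.5,0],[1,0,0,-1,0],[1,0,0,-1,0],[1,0,0,-1,0],[1,0,0,-1,0],[1,0,0,-0.5,-0.15],[1,0,0,0,-0.154],[1,0,0,0,-0.154]]'
python3 -m jog '[[1,0,0,0,-0.154],[1,0,0,0,-0.154],[1,0,0,0,-0.154],[1,0,0,0,-0.154],[1,0,0,0,-0.154],[1,0,0,0,-0.154],[1,0,0,0,-0.154],[1,0,0,0,-0.154],[1,0,0,0,-0.154],[1,0,0,0,-0.154],[1,0,0,0,0]]'
python3 - <<'E'
from cell import read_camera
from h import *
s=read_camera("scene");t=read_camera("top");np.savez("scene2.npz",**s);np.savez("top2.npz",**t)
cv2.imwrite("pics/l3.png",np.hstack([cv2.resize(c["color"][r[0]:r[0]+r[2],r[1]:r[1]+r[2],::-1],(395,395),interpolation=cv2.INTER_CUBIC) for c,r in((t,(170,250,140)),(s,(120,190,140)))]))
E
python3 rel.py .5227 -.0392 .0215 177
```

```text
time_s: 18.97
tool_pos: [0.5236, -0.0393, 0.122]
tool_rot: [179.8, 0.0, 107.9]
force: [0.5, 0.3, 0.2]
grip_width: 0.0872
grasp_force: 0.0
time_s: 19.88
tool_pos: [0.5228, -0.0394, 0.1209]
tool_rot: [180.0, 0.0, 177.0]
force: [1.2, 0.2, 0.1]
grip_width: 0.0871
grasp_force: 0.0
t 19.98 p [ 0.5228 -0.0394  0.1207] rpy [1.7999e+02 4.0000e-02 1.7664e+02] F [ 0.   0.5 -0. ] w 0.087 g 0.0
shift [0.01 0.01 4.96] turn -0.008
```

View pics/l3.png

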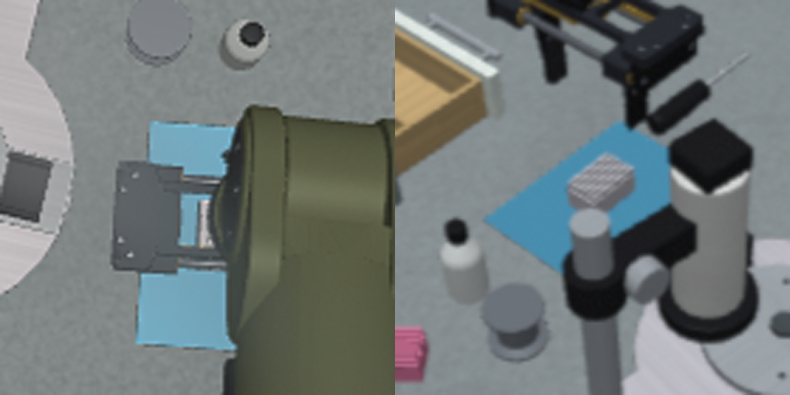

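The top crop is mostly covered by the arm. In the scene crop the module lies flat on the mat at (602,180), between the open fingers above.

```bash
python3 - <<'E'
from h import *
np.set_printoptions(precision=4,suppress=True)
s=load("scene2.npz");Q=cloud(s);g=cv2.cvtColor(s["color"],cv2.COLOR_RGB2HSV)
m=(np.hypot(Q[...,0]-.523,Q[...,1]+.04)<.045)&(Q[...,2]>.026)&(Q[...,2]<.045)
W=Q[m];print(m.sum(),np.percentile(W[:,2],[5,50,95]),cv2.minAreaRect((W[:,:2]*1000).astype(np.float32)))
E
python3 -m jog '[[1,0,-0.1,0.6,0],[1,0,0,0.9,0],[1,0,0,0.9,0],[1,0,0,0.9,0],[1,0,0,0.8,0],[1,0,0,0.5,0],[1,0,0,0.25,0],[1,0,0,0,0],[0.6,0,0,0,0],[0.6,0,0,0,0]]'; python3 rel.py .5227 -.0414 .0215 177
```

```text
234 [0.0271 0.0323 0.0347] ((523.7734375, -40.101905822753906), (37.461761474609375, 57.34260940551758), 86.53919219970703)
time_s: 20.82
tool_pos: [0.5234, -0.0413, 0.024]
tool_rot: [180.0, 0.1, 176.8]
force: [-0.3, -0.3, 0.3]
grip_width: 0.08
grasp_force: 0.0
t 20.82 p [ 0.5234 -0.0413  0.024 ] rpy [1.7999e+02 9.0000e-02 1.7684e+02] F [-0.3 -0.3  0.3] w 0.08 g 0.0
shift [ 0.03 -0.01  0.12] turn -0.004
```

```bash
python3 -m jog '[[0.5,0,0,0.08,0],[0.4,0,0,0,0],[0,0,0,0,0],[0,0,0,0,0],[0,0,0,0,0],[0,0,0,0,0],[0,0,0,-0.4,0],[0,0,0,-0.9,0],[0,0,0,-1,0],[0,0,0,-1,0],[0,0,0,-1,0],[0,0,0,-1,0]]' 20
python3 -m jog '[[0,0,-0.4,-1,0],[0,-0.136,-0.885,-0.5,0],[0,-0.136,-0.885,0,0],[0,-0.136,-0.885,0,0],[0,-0.136,-0.885,0,0],[0,-0.136,-0.885,0,0],[0,-0.136,-0.885,0,0],[0,-0.136,-0.885,0,0],[0,-0.136,-0.885,0,0],[0,-0.136,-0.885,0,0],[0,-0.136,-0.885,0,0],[0,-0.136,-0.885,0,0]]'
python3 rel.py .547 -.290 .045 177
```

```text
time_s: 21.82
tool_pos: [0.5225, -0.0414, 0.1292]
tool_rot: [180.0, 0.0, 176.8]
force: [0.1, -0.1, -0.1]
grip_width: 0.0037
grasp_force: 0.0
time_s: 22.82
tool_pos: [0.5414, -0.2461, 0.1582]
tool_rot: [180.0, 0.0, 176.9]
force: [0.5, -0.4, -0.3]
grip_width: 0.0004
grasp_force: 0.0
t 22.82 p [ 0.5414 -0.2461  0.1582] rpy [1.7999e+02 3.0000e-02 1.7686e+02] F [ 0.5 -0.4 -0.3] w 0.0004 g 0.0
shift [-0.4  -2.18  5.66] turn -0.003
```

The grip came up empty because I lifted before the fingers had finished closing. I'll check where the module is now.

Run:
```python
from cell import read_camera
from h import *
s=read_camera("scene");t=read_camera("top");np.savez("scene3.npz",**s);np.savez("top3.npz",**t)
cv2.imwrite("pics/l4.png",np.hstack([cv2.resize(c["color"][r[0]:r[0]+r[2],r[1]:r[1]+r[2],::-1],(395,395),interpolation=cv2.INTER_CUBIC) for c,r in((t,(170,250,140)),(s,(120,190,140)))]))
for c in(s,t):
    Q=cloud(c)
    m=(np.hypot(Q[...,0]-.523,Q[...,1]+.04)<.07)&(Q[...,2]>.024)&(Q[...,2]<.045)
    m,ce,a=blob(m);W=Q[m];print(a,np.percentile(W[:,2],[5,50,95]),cv2.minAreaRect((W[:,:2]*1000).astype(np.float32)))
```

```text
247 [0.02549212 0.0318972  0.03513569] ((524.0761108398438, -38.833091735839844), (37.77450180053711, 59.07236862182617), 85.14508819580078)
328 [0.02467814 0.03017369 0.03509282] ((522.0145874023438, -40.11686706542969), (35.25328826904297, 58.05036926269531), 86.7542495727539)
```

View pics/l4.png

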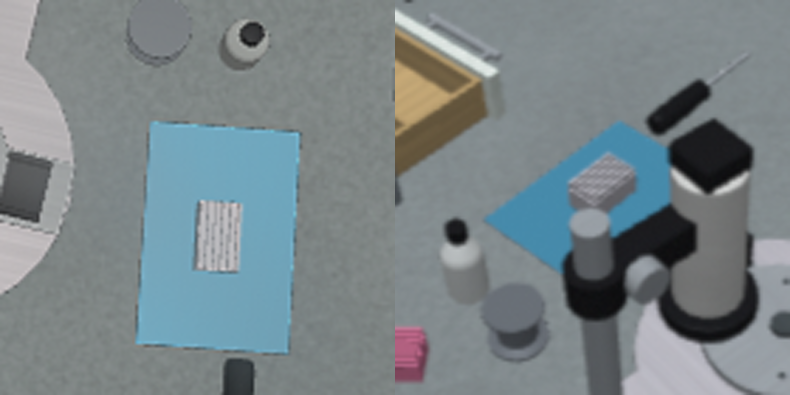

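The module is undisturbed, flat on the mat at top crop (218,237), about (0.5225,-0.040). I'll go back for it and wait for grip force before lifting.

```bash
python3 -m jog '[[1,0.136,0.93,0,0],[1,0.136,0.93,0,0],[1,0.136,0.93,0,0],[1,0.136,0.93,0,0],[1,0.136,0.93,0,0],[1,0.136,0.93,0,0],[1,0.136,0.93,0,0],[1,0.136,0.93,0,0],[1,0.136,0.93,0,0],[1,0.136,0.93,0,0],[1,0.136,0.93,0,0],[1,0,0,0,0]]'
python3 rel.py .5225 -.0405 .022 177
```

```text
time_s: 23.92
tool_pos: [0.5222, -0.0335, 0.1578]
tool_rot: [179.8, -0.0, 177.3]
force: [0.7, 1.8, 0.3]
grip_width: 0.0721
grasp_force: 0.0
t 23.92 p [ 0.5222 -0.0335  0.1578] rpy [ 1.7982e+02 -3.0000e-02  1.7726e+02] F [0.7 1.8 0.3] w 0.0721 g 0.0
shift [-0.04 -0.37  6.79] turn 0.006
```

```bash
python3 -m jog '[[1,0,-0.3,0.4,0],[1,0,0,0.9,0],[1,0,0,0.9,0],[1,0,0,0.9,0],[1,0,0,0.9,0],[1,0,0,0.9,0],[1,0,0,0.9,0],[1,0,0,0.6,0],[1,0,0,0.35,0],[1,0,0,0,0]]'
python3 rel.py .5225 -.0405 .022 177
python3 -m jog '[[0,0,0,0,0],[0,0,0,0,0],[0,0,0,0,0],[0,0,0,0,0],[0,0,0,0,0],[0,0,0,0,0],[0,0,0,0,0],[0,0,0,0,0],[0,0,0,0,0],[0,0,0,0,0]]' 20
```

```text
time_s: 24.75
tool_pos: [0.5211, -0.0463, 0.0211]
tool_rot: [-179.9, -0.2, 176.8]
force: [-0.5, 0.0, -0.1]
grip_width: 0.0873
grasp_force: 0.0
t 24.75 p [ 0.5211 -0.0463  0.0211] rpy [-1.7994e+02 -1.5000e-01  1.7679e+02] F [-0.5  0.  -0.1] w 0.0873 g 0.0
shift [-0.06  0.3  -0.04] turn -0.005
time_s: 25.58
tool_pos: [0.5225, -0.0446, 0.0227]
tool_rot: [180.0, 0.0, 176.9]
force: [0.9, 1.5, 0.7]
grip_width: 0.0352
grasp_force: 20.0
```

```bash
python3 -m jog '[[0,0,0,-0.3,0],[0,0,0,-0.7,0],[0,0,0,-1,0],[0,0,0,-1,0],[0,0,0,-1,0],[0,0,0,-1,0],[0,0,0,-1,0],[0,0,0,-0.7,0],[0,-0.1,-0.5,0,0],[0,-0.13,-0.88,0,0],[0,-0.13,-0.88,0,0],[0,-0.13,-0.88,0,0]]'
python3 -m jog '[[0,-0.13,-0.88,0,0],[0,-0.13,-0.88,0,0],[0,-0.13,-0.88,0,0],[0,-0.13,-0.88,0,0],[0,-0.13,-0.88,0,0],[0,-0.13,-0.88,0,0],[0,-0.13,-0.88,0,0],[0,-0.13,-0.88,0,0],[0,-0.13,-0.88,0,0],[0,0,0,0,0],[0,0,0,0,0]]'
python3 rel.py .548 -.290 .045 177
python3 - <<'E'
from h import *
# refine pocket from the first top view: rows of wood floor / front panel at several columns
t=load("top3.npz");P=cloud(load("top0.npz"));s=load("scene0.npz");Q=cloud(s)
np.set_printoptions(precision=3,suppress=True)
f=lambda P,z0,z1,y:(abs(P[...,1]-y)<.006)&(P[...,2]>z0)&(P[...,2]<z1)&(P[...,0]>.44)&(P[...,0]<.64)
for y in(-.25,-.29,-.33):
    for n,X in(("top",P),("scn",Q)):
        a=X[f(X,.064,.08,y)];b=X[f(X,.015,.029,y)]
        print(y,n,"panel x",np.percentile(a[:,0],[3,97]) if len(a) else 0,"floor x",np.sort(b[:,0])[[0,-1]] if len(b) else 0, "gaps",[ (round(u,3),round(w,3)) for u,w in zip(np.sort(b[:,0])[:-1],np.sort(b[:,0])[1:]) if w-u>.004])
E
```

```text
time_s: 26.58
tool_pos: [0.5279, -0.1104, 0.1555]
tool_rot: [-180.0, -0.1, 176.8]
force: [0.6, -0.1, -1.1]
grip_width: 0.0352
grasp_force: 20.0
time_s: 27.5
tool_pos: [0.5418, -0.2701, 0.1554]
tool_rot: [-179.9, -0.1, 176.7]
force: [-0.1, 0.1, -0.7]
grip_width: 0.0353
grasp_force: 20.0
t 27.5 p [ 0.5418 -0.2701  0.1554] rpy [-1.7995e+02 -1.3000e-01  1.7665e+02] F [-0.1  0.1 -0.7] w 0.0353 g 20.0
shift [-0.38 -0.97  5.52] turn -0.008
-0.25 top panel x [0.495 0.511] floor x [0.517 0.613] gaps [(np.float64(0.593), np.float64(0.602))]
-0.25 scn panel x [0.495 0.511] floor x [0.514 0.563] gaps [(np.float64(0.516), np.float64(0.527)), (np.float64(0.529), np.float64(0.538)), (np.float64(0.541), np.float64(0.55)), (np.float64(0.55), np.float64(0.563))]
-0.29 top panel x [0.493 0.508] floor x [0.491 0.639] gaps [(np.float64(0.491), np.float64(0.515)), (np.float64(0.591), np.float64(0.6))]
-0.29 scn panel x [0.496 0.512] floor x [0.51  0.598] gaps [(np.float64(0.57), np.float64(0.594))]
-0.33 top panel x [0.488 0.506] floor x [0.489 0.618] gaps [(np.float64(0.489), np.float64(0.512)), (np.float64(0.588), np.float64(0.598))]
-0.33 scn panel x [0.49  0.506] floor x [0.509 0.595] gaps [(np.float64(0.566), np.float64(0.592))]
```

```bash
python3 -m jog '[[0,-0.24,-0.5,0,0],[0,-0.23,-0.45,0,0],[0,0,0,0.6,0],[0,0,0,0.8,0],[0,0,0,0.8,0],[0,0,0,0.8,0],[0,0,0,0.8,0],[0,0,0,0.7,0],[0,0,0,0.4,0],[0,0,0,0.2,0],[0,0,0,0,0],[0,0,0,0,0]]'; python3 rel.py .550 -.290 .0417 177
```

```text
time_s: 28.5
tool_pos: [0.5521, -0.2878, 0.0549]
tool_rot: [-180.0, 0.0, 176.9]
force: [0.1, 0.2, -0.9]
grip_width: 0.0359
grasp_force: 20.0
t 28.5 p [ 0.5521 -0.2878  0.0549] rpy [-1.7998e+02  4.0000e-02  1.7686e+02] F [ 0.1  0.2 -0.9] w 0.0359 g 20.0
shift [ 0.1  -0.12  0.66] turn -0.003
```

```bash
python3 -m jog '[[0,0.08,0,0.15,0],[0,0,0,0.15,0],[0,0,0,0.1,0],[0,0,0,0.08,0],[0,0,0,0,0],[0,0,0,0,0]]';  python3 -m jog '[[0,0,0,0.08,0],[0,0,0,0.04,0],[0,0,0,0,0]]'; python3 -m jog '[[0,0,0,0.03,0],[0,0,0,0,0]]'
```

```text
time_s: 29.0
tool_pos: [0.5501, -0.2874, 0.0449]
tool_rot: [180.0, 0.0, 176.9]
force: [-0.3, 0.7, -1.4]
grip_width: 0.0359
grasp_force: 20.0
time_s: 29.25
tool_pos: [0.55, -0.2874, 0.0424]
tool_rot: [180.0, -0.0, 176.9]
force: [-0.2, 0.4, -1.1]
grip_width: 0.0355
grasp_force: 20.0
time_s: 29.42
tool_pos: [0.5501, -0.2874, 0.0419]
tool_rot: [180.0, -0.0, 176.9]
force: [-0.5, -0.4, -2.1]
grip_width: 0.0357
grasp_force: 20.0
```

```bash
python3 -m jog '[[0,0,0,0.04,0],[0,0,0,0,0]]'; python3 -m jog '[[0,0,0,0.03,0],[0,0,0,0,0]]'
```

```text
time_s: 29.58
tool_pos: [0.5505, -0.2875, 0.0417]
tool_rot: [180.0, 0.0, 176.9]
force: [-0.0, 0.8, 3.3]
grip_width: 0.0356
grasp_force: 20.0
time_s: 29.75
tool_pos: [0.5511, -0.2875, 0.0417]
tool_rot: [180.0, 0.1, 176.9]
force: [-1.0, 0.8, 4.9]
grip_width: 0.0356
grasp_force: 20.0
```

```bash
python3 -m jog '[[0.8,0,0,0,0],[0.8,0,0,0,0],[0.8,0,0,0,0],[0.8,0,0,0,0],[0.8,0,0,0,0],[0.8,0,0,0,0],[0.8,0,0,-0.4,0],[0.8,0,0,-0.8,0],[0.8,0,0,-1,0],[0.8,0,0,-1,0],[0.8,0,0,-1,0],[0.8,0,0,-1,0]]'
python3 -m jog '[[0,0.8,0,0,0],[0,0.9,0,0,0],[0,0.9,0,0,0],[0,0.9,0,0,0],[0,0.9,0,0,0],[0,0.9,0,0,0],[0,0.9,0,0,0],[0,0.8,0,0,0],[0,0,0,0,0]]'
python3 - <<'E'
from cell import read_camera
from h import *
s=read_camera("scene");t=read_camera("top");np.savez("scene4.npz",**s);np.savez("top4.npz",**t)
cv2.imwrite("pics/l5.png",np.hstack([cv2.resize(c["color"][r[0]:r[0]+r[2],r[1]:r[1]+r[2],::-1],(395,395),interpolation=cv2.INTER_CUBIC) for c,r in((t,(170,370,130)),(s,(90,130,120)))]))
for c in (s,t):
    Q=cloud(c)
    m=(np.hypot(Q[...,0]-.55,Q[...,1]+.288)<.055)&(Q[...,2]>.043)&(Q[...,2]<.058)&(Q[...,0]>.513)&(Q[...,0]<.588)
    m,ce,a=blob(m);W=Q[m];print(a,np.percentile(W[:,2],[5,50,95]),cv2.minAreaRect((W[:,:2]*1000).astype(np.float32)))
    m=(Q[...,1]<-.22)&(Q[...,1]>-.36)&(Q[...,2]>.040)&(Q[...,2]<.058)&(Q[...,0]>.44)&(Q[...,0]<.48); print("bar",m.sum(),np.median(Q[m],0))
E
python3 rel.py .43 -.282 .05 177
```

```text
time_s: 30.75
tool_pos: [0.55, -0.2876, 0.1462]
tool_rot: [-180.0, 0.0, 176.8]
force: [-0.4, -0.5, -0.0]
grip_width: 0.0697
grasp_force: 0.0
time_s: 31.5
tool_pos: [0.4074, -0.2803, 0.1449]
tool_rot: [179.9, -0.0, 176.7]
force: [0.4, -0.7, -0.5]
grip_width: 0.0175
grasp_force: 0.0
251 [0.04389542 0.05095054 0.05528244] ((547.5974731445312, -277.19549560546875), (58.64500045776367, 68.90715789794922), 87.12357330322266)
bar 119 [ 0.4618213  -0.28110587  0.05115083]
365 [0.04390562 0.04942831 0.0540938 ] ((550.3206176757812, -286.2604675292969), (36.6801643371582, 57.10090255737305), 86.36151885986328)
bar 279 [ 0.45855988 -0.28866832  0.05026221]
t 31.6 p [ 0.4108 -0.2799  0.1453] rpy [1.7996e+02 1.3000e-01 1.7683e+02] F [ 1.1  0.2 -0.7] w 0.0096 g 0.0
shift [-0.96 -0.06  4.77] turn -0.004
```

View pics/l5.png

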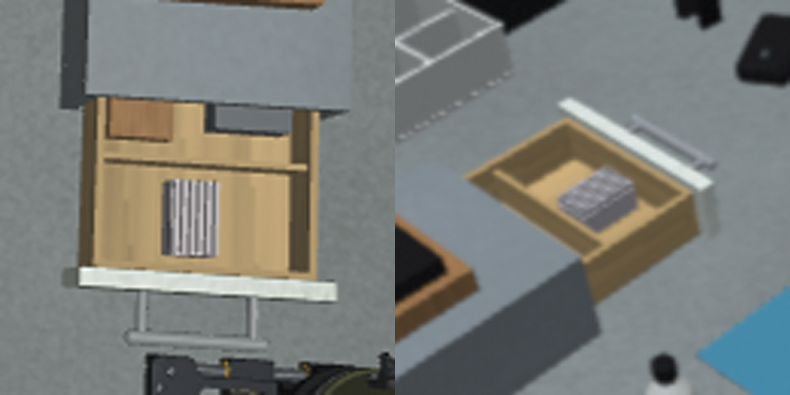

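The top crop shows the module flat in the front compartment at (190,218), long side front to back, with the handle at (195,338). Next I'll go down in front of the handle and push.

```bash
python3 -m jog '[[0,0,-0.15,0.9,0],[0,0,0,0.9,0],[0,0,0,0.9,0],[0,0,0,0.9,0],[0,0,0,0.9,0],[0,0,0,0.35,0],[0,0,0,0,0],[0,-0.5,0,0,0],[0,-0.5,0,0,0],[0,-0.3,0,0,0],[0,-0.3,0,0,0],[0,-0.3,0,0,0]]'
python3 -m jog '[[0,-0.35,0,0,0],[0,-0.35,0,0,0],[0,-0.35,0,0,0],[0,-0.35,0,0,0],[0,-0.35,0,0,0],[0,-0.35,0,0,0],[0,-0.35,0,0,0],[0,-0.35,0,0,0],[0,-0.35,0,0,0],[0,-0.35,0,0,0],[0,-0.35,0,0,0],[0,-0.35,0,0,0]]'; python3 rel.py
```

```text
time_s: 32.6
tool_pos: [0.4496, -0.285, 0.0482]
tool_rot: [-180.0, 0.1, 176.9]
force: [0.0, -0.4, -0.9]
grip_width: 0.0003
grasp_force: 0.0
time_s: 33.6
tool_pos: [0.5325, -0.2896, 0.0474]
tool_rot: [-180.0, -0.0, 176.9]
force: [-1.1, -0.7, -0.5]
grip_width: 0.0008
grasp_force: 0.7
t 33.6 p [ 0.5325 -0.2896  0.0474] rpy [-1.7999e+02 -1.0000e-02  1.7685e+02] F [-1.1 -0.7 -0.5] w 0.0008 g 0.7
```

```bash
python3 -m jog '[[0,-0.3,0,0,0],[0,-0.3,0,0,0],[0,-0.3,0,0,0],[0,-0.3,0,0,0],[0,-0.3,0,0,0],[0,-0.2,0,0,0],[0,0,0,0,0]]'
python3 - <<'E'
from cell import read_camera
from h import *
np.set_printoptions(precision=3,suppress=True)
s=read_camera("scene");Q=cloud(s)
m=(Q[...,1]<-.2)&(Q[...,1]>-.39)&(Q[...,2]>.060)&(Q[...,2]<.078)&(Q[...,0]>.48)&(Q[...,0]<.70)&(s["color"].min(2)>150)
print("panel",m.sum(),np.median(Q[m],0),np.percentile(Q[m][:,0],[5,95]))
m=(Q[...,1]<-.2)&(Q[...,1]>-.39)&(Q[...,2]>.080)&(Q[...,2]<.090)&(Q[...,0]>.6)&(Q[...,0]<.70);print("chest front x",np.percentile(Q[m][:,0],[1,5]))
E
```

```text
time_s: 34.18
tool_pos: [0.5675, -0.2909, 0.0477]
tool_rot: [180.0, 0.1, 176.9]
force: [-0.6, -0.5, 0.9]
grip_width: 0.0005
grasp_force: 0.0
panel 228 [ 0.588 -0.288  0.073] [0.579 0.597]
chest front x [0.634 0.639]
```

Run:
```python
from cell import read_camera
from h import *
s=read_camera("scene");t=read_camera("top");np.savez("scene5.npz",**s);np.savez("top5.npz",**t)
cv2.imwrite("pics/l6.png",np.hstack([cv2.resize(c["color"][r[0]:r[0]+r[2],r[1]:r[1]+r[2],::-1],(395,395),interpolation=cv2.INTER_CUBIC) for c,r in((t,(150,370,140)),(s,(70,120,130)))]))
```

```text
(no output)
```

View pics/l6.png

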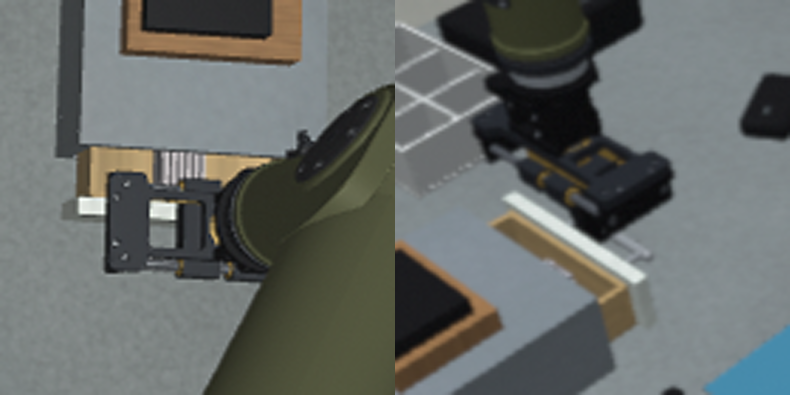

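The drawer is about two thirds shut: the panel is at top crop (130,208) and the gripper is behind it. I'll keep pushing and watch the force.

```bash
python3 -m jog '[[0,-0.25,0,0,0],[0,-0.25,0,0,0],[0,-0.25,0,0,0],[0,-0.25,0,0,0],[0,-0.25,0,0,0],[0,-0.25,0,0,0],[0,-0.2,0,0,0],[0,0,0,0,0]]'; python3 -m jog '[[0,-0.15,0,0,0],[0,-0.15,0,0,0],[0,-0.1,0,0,0],[0,-0.1,0,0,0],[0,0,0,0,0]]'
```

```text
time_s: 35.0
tool_pos: [0.6014, -0.2928, 0.0475]
tool_rot: [180.0, 0.1, 176.9]
force: [0.1, -0.4, -0.6]
grip_width: 0.0006
grasp_force: 0.0
time_s: 35.42
tool_pos: [0.609, -0.2934, 0.0474]
tool_rot: [179.9, -0.1, 176.9]
force: [-4.1, 2.3, 2.1]
grip_width: 0.0006
grasp_force: 2.1
```

```bash
cat > pan.py <<'E'
from cell import read_camera
from h import *
np.set_printoptions(precision=4,suppress=True)
for n in("scene","top"):
    s=read_camera(n);Q=cloud(s)
    m=(Q[...,1]<-.18)&(Q[...,1]>-.40)&(Q[...,2]>.060)&(Q[...,2]<.078)&(Q[...,0]>.48)&(Q[...,0]<.70)&(s["color"].min(2)>150)
    print(n,"panel",m.sum(),np.median(Q[m],0),np.percentile(Q[m][:,0],[5,95]))
    v,u=np.nonzero(m); W=plane(s,np.c_[u,v],.071); print(np.median(W,0))
    np.savez(n+"6.npz",**s)
E
python3 pan.py; python3 rel.py
```

```text
scene panel 115 [ 0.6254 -0.2809  0.0728] [0.6185 0.6321]
[ 0.6239 -0.283   0.071 ]
top panel 113 [ 0.6301 -0.2205  0.0715] [0.6231 0.6384]
[ 0.63   -0.2207  0.071 ]
t 35.52 p [ 0.609  -0.2933  0.0474] rpy [ 1.7994e+02 -1.0000e-01  1.7685e+02] F [-4.4  1.   2. ] w 0.0004 g 2.3
```

```bash
for i in 1; do python3 -m jog '[[0,-0.15,0,0,0],[0,-0.15,0,0,0],[0,0,0,0,0]]'; done;  python3 -m jog '[[0,-0.15,0,0,0],[0,-0.15,0,0,0],[0,0,0,0,0]]'
```

```text
time_s: 35.77
tool_pos: [0.609, -0.2933, 0.0474]
tool_rot: [179.7, -0.8, 176.8]
force: [-19.1, 7.2, 14.3]
grip_width: 0.0004
grasp_force: 9.9
time_s: 36.02
tool_pos: [0.6089, -0.2933, 0.0474]
tool_rot: [179.5, -1.4, 176.7]
force: [-33.6, 11.2, 26.6]
grip_width: 0.0007
grasp_force: 17.5
```

```bash
python3 -m jog '[[0,0.3,0,0,0],[0,0.3,0,0,0],[0,0.1,0,0,0],[0,0,0,0,0]]'; python3 pan.py
python3 - <<'E'
from h import *
t=load("top6.npz")
Q=cloud(t)
np.set_printoptions(precision=4,suppress=True)
# profile along front-back at y=-.215..-.20 (clear of arm)
u=int(0)
for y in(-.20,-.21,-.23):
    m=(abs(Q[...,1]-y)<.0025)&(Q[...,0]>.59)&(Q[...,0]<.67); o=np.argsort(-Q[m][:,0]); print(y); print(np.c_[Q[m][o][:,[0,2]],t["color"][m][o]][::2])
E
```

```text
time_s: 36.35
tool_pos: [0.6087, -0.2939, 0.048]
tool_rot: [-180.0, 0.1, 176.8]
force: [0.1, -0.7, -0.5]
grip_width: 0.0005
grasp_force: 0.0
scene panel 114 [ 0.6249 -0.2819  0.0727] [0.6187 0.6319]
[ 0.6239 -0.2836  0.071 ]
top panel 113 [ 0.6299 -0.2207  0.0716] [0.6233 0.6386]
[ 0.63   -0.2207  0.071 ]
-0.2
[[  0.6696   0.0815  74.      79.      81.    ]
 [  0.6694   0.083  143.     149.     152.    ]
 [  0.6691   0.0127  61.      64.      66.    ]
 [  0.6688   0.0441  63.      66.      67.    ]
 [  0.667    0.0831 138.     145.     147.    ]
 [  0.6663   0.0734  60.      62.      64.    ]
 [  0.6657   0.034   63.      66.      68.    ]
 [  0.6653   0.0052  69.      74.      74.    ]
 [  0.665    0.0816  77.      81.      82.    ]
 [  0.6644   0.0417  64.      67.      68.    ]
 [  0.6637   0.0158  61.      65.      66.    ]
 [  0.6629   0.0362  64.      67.      68.    ]
 [  0.6624   0.0239  63.      67.      67.    ]
 [  0.662    0.0716  58.      62.      63.    ]
 [  0.6601   0.0835 144.     150.     153.    ]
 [  0.6598   0.0706  57.      61.      63.    ]
 [  0.6588   0.0155 
[... 11150 characters left out ...]
 46.      47.      36.    ]
 [  0.5936   0.1653  72.      77.      80.    ]
 [  0.5934   0.4757  69.      72.      51.    ]
 [  0.5934   0.4136  46.      48.      37.    ]
 [  0.5933   0.4033  46.      47.      36.    ]
 [  0.5931   0.4779  89.      91.      67.    ]
 [  0.5929   0.4593  46.      48.      36.    ]
 [  0.5927   0.4295  45.      47.      35.    ]
 [  0.5924   0.0015 130.     137.     135.    ]
 [  0.5921   0.4746  68.      71.      52.    ]
 [  0.5919   0.4758  84.      88.      64.    ]
 [  0.5914   0.166   58.      60.      66.    ]
 [  0.5904   0.476   88.      92.      67.    ]
 [  0.5902  -0.0008 130.     136.     136.    ]
 [  0.5902   0.477   90.      92.      69.    ]]
```

The panel top sits flush against the chest front (panel 0.624–0.639, chest from 0.640), so the drawer is shut. I'll retract straight up and check once more.

```bash
python3 -m jog '[[0,0,0,-0.3,0],[0,0,0,-0.6,0],[0,0,0,-1,0],[0,0,0,-1,0],[0,0,0,-1,0],[0,0,0,-1,0],[0,0,0,-1,0],[0,1,0,-0.5,0],[0,1,0,0,0],[0,1,0,0,0],[0,1,0,0,0],[0,1,0,0,0]]'
python3 -m jog '[[0,1,0,0,0],[0,1,0,0,0],[0,1,0,0,0],[0,0.5,0,0,0],[0,0,0,0,0],[0,0,0,0,0]]'
python3 - <<'E'
from cell import read_camera
from h import *
np.set_printoptions(precision=4,suppress=True)
s=read_camera("scene");t=read_camera("top")
cv2.imwrite("pics/l7.png",np.hstack([cv2.resize(c["color"][r[0]:r[0]+r[2],r[1]:r[1]+r[2],::-1],(395,395),interpolation=cv2.INTER_CUBIC) for c,r in((t,(120,350,150)),(t,(130,150,170)))]))
Q=cloud(t)
for y in(-.22,-.25,-.29,-.33):
    m=(abs(Q[...,1]-y)<.004)&(Q[...,2]>.06)&(Q[...,2]<.078)&(Q[...,0]>.58)&(Q[...,0]<.68); c=(abs(Q[...,1]-y)<.004)&(Q[...,2]>.079)&(Q[...,2]<.092)&(Q[...,0]>.6)&(Q[...,0]<.68)
    print(y,"panel",Q[m][:,0].min(),Q[m][:,0].max(),"chest from",Q[c][:,0].min())
h=cv2.cvtColor(t["color"],cv2.COLOR_RGB2HSV);m,ce,a=blob((h[...,2]<75)&(Q[...,2]>.055)&(Q[...,2]<.11),(176,215));print("knob",np.median(Q[m],0))
E
python3 rel.py
```

```text
time_s: 37.45
tool_pos: [0.5077, -0.2885, 0.1769]
tool_rot: [-180.0, 0.1, 176.9]
force: [-0.2, -0.8, 0.8]
grip_width: 0.0005
grasp_force: 0.0
time_s: 37.95
tool_pos: [0.4389, -0.2846, 0.1768]
tool_rot: [180.0, 0.2, 176.8]
force: [0.8, 0.5, 0.4]
grip_width: 0.0008
grasp_force: 0.0
-0.22 panel 0.6239820636729387 0.640234915069063 chest from 0.6392310870875914
-0.25 panel 0.6223903739481336 0.6369350867533259 chest from 0.6369824586857695
-0.29 panel 0.6203564054806748 0.634835799248791 chest from 0.6348095775964904
-0.33 panel 0.6172898105233929 0.6337041818215706 chest from 0.6325279841721635
knob [0.6013 0.3067 0.0847]
t 38.05 p [ 0.4395 -0.2843  0.1763] rpy [-1.7997e+02  1.0000e-01  1.7690e+02] F [ 1.  -0.5 -0. ] w 0.0002 g 0.0
```

View pics/l7.png

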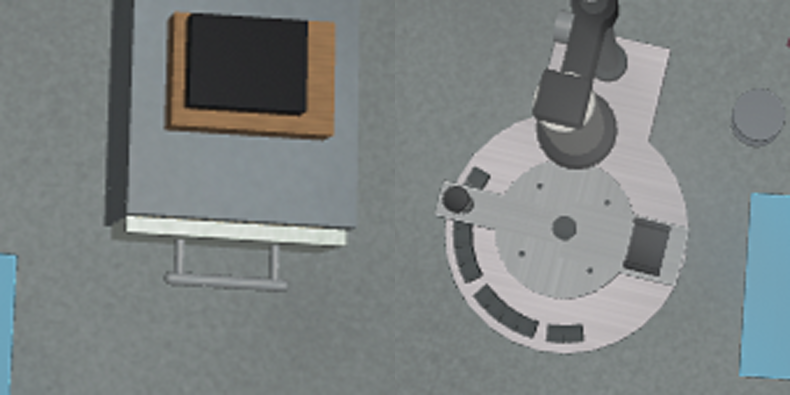

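The left crop shows the drawer front flush with the chest at (235,228). The right crop shows the knob home at the quarter-turn notch (455,198), and the arm is clear of everything.

```bash
python3 -c "
from cell import env
print(env.sign_off())"
```

```text
the job is handed in; nothing more can be done
None
```

Job handed in at about 38 s: the holder is locked at the quarter turn, the module was last seen flat in the front compartment before the drawer closed over it, and the drawer front is flush with the chest; the hand-in returned no verdict.

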